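# Put the wax spatula away in the UV case and shut its flush slide cover

## Task

To put the purple-handled spatula away in the white UV case, first slide the case's flush lavender cover fully back towards its hood, pressing on it gently since it has no handle. Then draw the spatula out of the clear tunnel by its free end, lay it down on the green mat and let go, take it again by its middle and lay it in the two blue notched holders in the case, the handle in the narrow notch and the steel blade in the wide one. Last, slide the cover fully shut over it, and leave everything else where it stands.

Things in the scene. Friction and masses are not known exactly. Their poses are not given: they have to be found in the camera images.
- case: White UV case, fixed; 217 (x) x 206 (y) x 62 mm. z up, -x from hood to bay; origin 0 to 10 mm above the counter (varies), front face x = -105, back x = +112, sides y = +-103. Its bay is an open recess x = -97 to -19, y = -95 to +95, floor z = 8, with two blue notched holders; free for fingers between them. Rims, walls and cover top all at z = 45.
- cover (a joint): Slide of the lavender cover, m: 0 = fully shut, 0.078 = fully back (bay open); opening moves it along the case's +x. Plate 189 (y) x 124 (x) x 5 mm, tail always under the hood. Stiff: 2.5 N dry friction and a little damping; stays where it is left. Soft runners let the plate sink 0.2 mm per N of press, 4 mm at most. More than 40 N from the fingers cracks it; 10 to 15 N of press will do.
- cover_edge (a point): Middle of the cover's front edge, on its top face (z = 45 mm above the case origin); moves with the cover. Axes as the case. From here to the hood the cover is exposed: 40 mm when fully back, 118 mm when shut.
- press_strip (a point): Centre of the dark strip on the cover's top face, 30 (x) x 150 (y) mm, flush, 4 to 34 mm behind the front edge: where to press. Moves with the cover, axes as the case.
- hood_edge (a point): Top of the lamp hood's edge nearest the bay, (21, 0, 62.5) mm in the case's frame; the fixed hood stands 17.5 mm above the cover's top and reaches from here to the back of the case.
- bay (a point): Centre of the bay at the height of the notch floors: (-58, 0, 24) mm in the case's frame, same axes. Put away, the spatula's middle is above this point, its x axis along this point's +y.
- notch_handle (a point): Floor centre of the narrow notch, for the handle: (-58, -62, 24) mm in the case's frame. Blue holder 16 mm thick (y), notch 20 mm wide (x), open above, 11 mm deep. The blade does not fit it.
- notch_blade (a point): Floor centre of the wide notch, for the blade: (-58, +62, 24) mm in the case's frame. Blue holder 16 mm thick (y), notch 28 mm wide (x), open above, 11 mm deep.
- spatula: Spatula lying flat, 165 mm long, 40 to 85 g, flat underside. Origin at half length on its underside, x from handle to blade, z up. Purple handle x = -82.5 to +27.5, 14 mm wide, 10 mm thick; steel blade x = +27.5 to +82.5, 22 mm wide, 3 mm thick. It balances about 7 mm ahead of the origin.
- spatula_mid (a point): Middle of the spatula, inside the handle: 5 mm above its origin.
- spatula_end (a point): Free end of the handle: x = -82.5 mm, 5 mm above the underside.
- spatula_tip (a point): End of the blade: x = +82.5 mm, 1.5 mm above the underside.
- tunnel: Fixed clear dust tunnel on a white base, origin on the counter, x pointing into it, away from the robot. Base x = -50 to +90, 80 mm wide, 6 mm thick; clear walls 72 mm apart inside; both ends open. The spatula starts on the base, blade inwards, underside 6 mm above the counter.
- tunnel_mouth (a point): Underside of the tunnel roof's edge over the handle: (-32, 0, 46) mm in the tunnel's frame. The roof, 4 mm thick, runs from here 115 mm along the tunnel's +x. The handle sticks out about 55 mm beyond it; the spatula must be drawn out about 120 mm along -x before it can be lifted.
- mat: Fixed green silicone mat, 200 (x) x 110 (y) x 3 mm thick, origin at the centre of its underside on the counter.
- talc: Bystander: round white talc bottle, 48 dia x 130 tall mm, loose, origin at its underside's centre.
- lotion_a: Bystander: clear lotion bottle, 54 dia x 170 tall mm, loose, origin at its underside's centre.
- lotion_b: Bystander: white lotion bottle with lavender label, 54 dia x 170 tall mm, loose, origin at its underside's centre.
- cream: Bystander: low cream jar with black cap, 60 dia x 45 tall mm, loose, origin at its underside's centre.
- wax_tin: Bystander: aluminium wax tin, 84 dia x 60 tall mm, loose, origin at its underside's centre.
- cup: Bystander: white ceramic cup, 72 dia x 75 tall mm, loose, origin at its underside's centre.
- file: Bystander: orange nail file lying flat, long axis x, 130 x 18 x 5 mm, loose, origin at its underside's centre.
Not all that is in view belongs to the job. Of the things that look like the mat, the largest one is meant.

How it is judged (in metres and radians):
On the way, in this order (a step that is already met when the one before it is completed fails the run):
1. the cover is slid fully back (within 8 mm of its stop) (value of joint cover above 0.07 m), for 0.1 s.
2. the spatula lies on the mat, clear of the tunnel, and the fingers have let go of it (x of spatula_mid in the frame of mat between -0.08 and 0.08 m and y of spatula_mid in the frame of mat between -0.045 and 0.045 m and height (world z) of spatula_mid below 0.012 m and linear speed of spatula below 0.02 m/s and contact force between the fingers and spatula below 0.1 N), for 0.2 s.
3. the spatula is lifted by its middle (grasp point within 40 mm of it) (height (world z) of spatula_mid above 0.04 m and distance between the grasp point and spatula_mid below 0.04 m and contact force between the fingers and spatula above 0.5 N), for 0.1 s.
4. the spatula lies in both notches, blade in the wide one, released (x of spatula_mid in the frame of bay between -0.008 and 0.008 m and y of spatula_mid in the frame of bay between -0.014 and 0.014 m and z of spatula_mid in the frame of bay between 0.002 and 0.008 m and y of spatula_tip in the frame of bay above 0.06 m and contact force between the fingers and spatula below 0.1 N and linear speed of spatula below 0.02 m/s), for 0.2 s.
At the end, for the whole second after the job is handed in: The cover is shut (within 3 mm of its stop) over the spatula, which lies at rest in both notches (middle within 8 mm across and 14 mm along the bay's centre, height within 3 mm of seated), blade in the wide notch; everything else has moved less than 20 mm (value of joint cover below 0.003 m and linear speed of spatula below 0.02 m/s and x of spatula_mid in the frame of bay between -0.008 and 0.008 m and y of spatula_mid in the frame of bay between -0.014 and 0.014 m and z of spatula_mid in the frame of bay between 0.002 and 0.008 m and y of spatula_tip in the frame of bay above 0.06 m); the robot touches nothing.
It fails at once if the cover is pressed with more than 40 N (contact force between the fingers and cover above 40 N).
It fails at once if a bystander (bottle, jar, tin, cup or file) is moved by 20 mm or more (distance of any of talc, lotion_a, lotion_b, cream, wax_tin, cup, file from where it was at the start of the episode above 0.02 m).
It also fails if it takes over 72 s, if anything falls off the work surface, if the arm or the gripper's body presses on something with over 40 N, if the wrist force passes 120 N, or if a joint passes its speed limit or range.

## Robot

A 7-joint arm with a two-finger parallel gripper is mounted at the origin on the work surface. World frame = base frame: x ahead of the robot, y to its left, z up, the work surface at z = 0. Lengths are in mm, angles in rad, forces in N, time in s.
With the tool pointing down it reaches from about 375 to 925 mm from the base axis. Payload 3.1 kg.
Tool frame: the origin (TCP) lies at the very end of the fingers, on their centre line; the grasp point (between the pads) lies arm.tcp_to_grasp behind it (arm.tcp_to_grasp is the distance from the TCP to the grasp point, in mm); z points along the fingers, y is the line along which they close (so a half turn about z gives the same grasp; the last joint's range is limited). The gripper opens to 85 mm and grips with 20 to 120 N. Pads are 22 mm wide; open, the fingers measure 114 mm over their backs; the gripper's body (76 mm by 85 mm) begins 54 mm behind the grasp point. The pads swing forward as they close: fully open they stand 13 mm farther back than shut.
Start: joints at [1.245, 0.383, 0.044, 1.598, -0.018, 1.161, -0.05], TCP at [146.812, -633.205, 231.269] pointing down, gripper open.
Joint ranges: [-2.61, 2.61], [-0.41, 2.15], [-1.48, 1.57], [0, 2.5], [-1.57, 4.71], [0.05, 1.97], [-2.85, 2.85]. Speed limits (rad/s): [2.79, 2.79, 3.14, 3.14, 3.14, 3.14, 3.14].

## Interface

Orientations are given as a unit quaternion [w, x, y, z].
In Python, from plant import status, cams, arm gives the robot as it stands. The module is installed in compiled form; this text tells all that it offers.
- The arm moves only by the tool step_arm, never from a script. Its argument "moves" is a list that holds one entry, the list of rows, each a list of 7 numbers: the gripper command: -1 is fully open, 1 is shut, values between are in proportion, then the shift along the tool's x, y, z in units of 0.1 m (1.0 is 0.1 m), then the turn, a rotation vector about the tool's x, y, z in units of pi rad (1.0 is pi rad). In form: [[[fingers, dx, dy, dz, rx, ry, rz], ...]]. A call has 1 to 20 rows; each row is the pose to reach, as a shift and turn from the pose commanded when the call began, along the tool's axes at that moment, turning the shorter way round; what a row does not reach only later rows make up. A row lasts 1/10 s, in which the tool goes at most 50 mm and 8.59 degrees, less where a joint would pass 70% of its speed; a pose out of reach is approached as far as the arm can. A call with a number of a shift or a turn outside -1 to 1 is refused whole. A call with a gripper value outside its range is refused whole. The fingers move at their own pace and stop on an object; "squeeze" is the grip in N (left out, the last holds). Time passes only in rows, so rows that repeat a pose let the fingers close. It gives the time, the measured TCP pose, the force, the opening and the grip force at its end, in the units of the state.
- status.state(): the state, without advancing time (a new reading comes with each control period).
- cams.capture(name): name is "side" or "top"; returns (picture, depth): 420x560x3 uint8, red, green, blue; 420x560 float32, mm along the optical axis (not along the pixel's ray), 0 where there is no reading.
- cams.camera_model(name): a dict with "K" (3x3 intrinsics, pixels), "k1" (the pictures are not rectified: a ray, as slopes to the right and down, at radius r is drawn at 1 + k1 r^2 times it, then the intrinsics apply), "cam_to_world" (4x4, takes a point from camera to world coordinates). Camera axes: x right, y down, z forward; pixel columns grow to the right and rows downward; lengths in mm; the calibration is good to about 2 mm. A picture is of the moment at which its call begins. camera_model takes no time and is no camera call.
- arm.job_done(): hands the job in; it is judged then, once.
The state is a dict: "time": time; "joint_positions": joint angles; "qvel": joint speeds; "tau": joint torques, N m; "position": TCP position; "ee_rot": TCP orientation; "contact_force": force on the tool from outside, world axes, zero at the start; "moment": the same for the moment, N m; "opening": finger opening in mm; "grasp_force": force on a finger pad.
Only numpy, scipy, OpenCV 4.12 (cv2) and the standard library are available. Lean on these libraries where they do the work, as an engineer would, in place of code of your own. Each camera call takes 0.05 s, during which the arm holds its last target. There are 200 camera calls.

## Working session

There is one attempt and no reset: what is moved stays moved. The work goes in short steps, Python scripts to look and compute and a tool call to move; the robot and the scene stay as the last step left them, time stands still between calls to the robot, and variables do not carry over. Pictures are saved under pics/ and viewed, at most 10 in all, crops included, and the job is handed in when it is done.

Besides the shell and the picture viewer there is one more tool, called after ">>>" by a JSON object that holds its "name" and its "arguments", one argument or row to a line. step_arm: Moves the arm, as the interface text tells. Its arguments: {"type":"object","properties":{"moves":{"type":"array","items":{"type":"array","items":{"type":"array","items":{"type":"number","minimum":-1,"maximum":1}}}},"squeeze":{"type":"number"}},"required":["moves"]}

```bash
mkdir -p pics
cat > h.py <<'E'
import numpy as np, cv2
from plant import status, cams, arm
def grab(name):
    im,d=cams.capture(name); np.savez(f'{name}.npz',im=im,d=d); return im,d
def load(name):
    z=np.load(f'{name}.npz'); return z['im'],z['d']
def world(name,d,uv=None):
    m=cams.camera_model(name); K=np.array(m['K']);T=np.array(m['cam_to_world'])
    if uv is None:
        v,u=np.mgrid[:d.shape[0],:d.shape[1]]; uv=np.stack([u,v],-1).reshape(-1,2); z=d.reshape(-1)
    else: uv=np.array(uv); z=d[uv[:,1].astype(int),uv[:,0].astype(int)]
    p=cv2.undistortPoints(uv.astype(float).reshape(-1,1,2),K,np.array([m['k1'],0,0,0.]))[:,0]
    P=np.c_[p*z[:,None],z]
    return P@T[:3,:3].T+T[:3,3]
E
python3 - <<'E'
from h import *
for n in('side','top'):
    im,d=grab(n); cv2.imwrite(f'pics/{n}0.png',im[:,:,::-1]); print(n,np.round(cams.camera_model(n)['cam_to_world'],2).tolist())
s=status.state(); print(s['time'],s['position'],s['ee_rot'],s['opening'],arm.tcp_to_grasp)
E
```

```text
side [[-0.94, -0.25, 0.25, 283.15], [-0.35, 0.63, -0.69, 817.17], [0.02, -0.74, -0.68, 894.23], [0.0, 0.0, 0.0, 1.0]]
top [[0.03, -0.99, 0.12, 434.6], [-1.0, -0.03, 0.02, -5.68], [-0.01, -0.12, -0.99, 1298.91], [0.0, 0.0, 0.0, 1.0]]
0.1 [ 146.58666114 -632.36323498  229.98591832] [-1.20632473e-03  9.93517304e-01  1.13674404e-01 -2.01215426e-04] 85.58531041462783 18.700000000000003
```

View pics/top0.png

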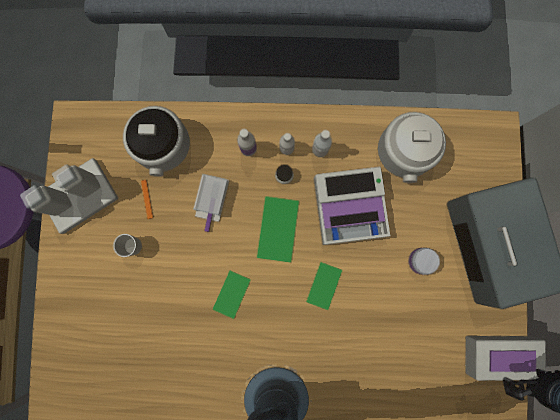

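View pics/side0.png

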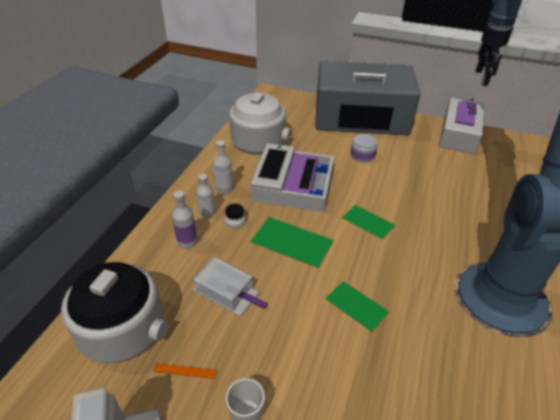

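Top view: green candidates are at (279,230), (232,294) and (324,286); the one at (279,230) is largest, so it's the mat. The case is at (353,207) with its hood away from the robot and the cover partly open. The tunnel is at (211,197) with the handle at (208,224). I'll confirm these in one crop and measure.

Run:
```python
from h import *
im,d=load('top'); W=world('top',d).reshape(420,560,3)
print(np.round(cams.camera_model('top')['K'],1).tolist())
c=cv2.resize(im[160:320,185:400],None,fx=3.6,fy=3.6,interpolation=cv2.INTER_CUBIC); cv2.imwrite('pics/crop1.png',c[:,:,::-1])
hsv=cv2.cvtColor(im,cv2.COLOR_RGB2HSV)
def rep(n,mask):
    k,l,st,_=cv2.connectedComponentsWithStats(mask.astype(np.uint8))
    for i in range(1,k):
        if st[i,4]<25: continue
        P=W[l==i]; r=cv2.minAreaRect(P[:,:2].astype(np.float32)); print(n,st[i].tolist(),'c',np.round(r[0],1),'sz',np.round(r[1],1),'a',round(r[2],1),'z',np.round(np.percentile(P[:,2],[5,50,95]),1))
H,S,V=hsv[...,0],hsv[...,1],hsv[...,2]
rep('green',(abs(H-60.)<15)&(S>120))
rep('purple',(H>125)&(H<155)&(S>60))
rep('blue',(H>100)&(H<122)&(S>120)&(V>60))
roi=np.zeros((420,560),bool); roi[155:255,305:400]=1
rep('case',roi&(W[...,2]>25)); rep('hood',roi&(W[...,2]>57))
roi[:]=0; roi[165:240,185:240]=1
rep('tun',roi&(W[...,2]>3)); rep('roof',roi&(W[...,2]>35))
# others
rep('tall',(W[...,2]>20)&(W[...,2]<300)&(W[...,0]<1000)&(W[...,0]>200))
```

```text
[[406.0, 0.0, 276.1], [0.0, 406.0, 211.8], [0.0, 0.0, 1.0]]
green [257, 197, 42, 65, 2080] c [531.7  10.6] sz [109.  198.5] a 84.2 z [-1.7  2.7  7.2]
green [306, 262, 36, 48, 963] c [373.9 -85.5] sz [189.9 132.9] a 71.5 z [-2.8  1.5  5.7]
green [213, 271, 37, 48, 965] c [365.1 116.2] sz [105.4 260.1] a 51.8 z [-2.4  1.8  6.3]
purple [0, 166, 33, 83, 1893] c [453.  597.9] sz [1167.7  308.4] a 73.5 z [-219.1 -191.1 -184.7]
purple [322, 197, 63, 31, 1051] c [ 556.5 -149. ] sz [119.3 357. ] a 21.9 z [47.  51.3 55.3]
purple [205, 213, 7, 19, 74] c [482.8 127.2] sz [277.6  52.9] a 59.3 z [11.7 15.2 19. ]
purple [409, 250, 9, 23, 38] c [ 438.8 -413.4] sz [68.3 19.3] a 4.7 z [18.3 29.2 37.3]
purple [490, 351, 46, 21, 925] c [ 257.6 -379.3] sz [821.2  97.2] a 71.4 z [84.6 88.6 92.4]
blue [371, 223, 7, 12, 66] c [ 537.5 -291.1] sz [19.7 35.5] a 89.5 z [28.2 40.8 45.2]
blue [332, 228, 7, 12, 62] c [ 519.  -170.6] sz [36.6 17.4] a 7.8 z [23.7 39.  45.1]
case [379, 155, 21, 22, 312] c [ 608.4 -162.1] sz [ 91.6 458.6] a 36.7 z [ 29.3  78.2 121.3]
case [315, 167, 75, 77, 4107] c [ 591. -152.] sz [2
[... 862 characters left out ...]
8, 97, 76, 3809] c [621.5 668.9] sz [162.5 221.2] a 34.5 z [ 26.3  70.6 201. ]
tall [276, 164, 18, 18, 241] c [707.4  -5.7] sz [51.  53.2] a 48.6 z [23.3 44.4 48.8]
tall [315, 167, 75, 77, 4120] c [ 608.8 -218.7] sz [218.9 205.9] a 8.6 z [42.6 55.  72.4]
tall [193, 173, 35, 43, 996] c [632.8 225.3] sz [ 82.3 117.1] a 78.9 z [43.6 49.9 54.2]
tall [447, 177, 113, 132, 10815] c [ 498.7 -675.1] sz [342.3 227. ] a 15.1 z [ 58.2 167.9 172.6]
tall [114, 234, 27, 23, 338] c [463.1 476.1] sz [67.3 70.3] a 1.6 z [23.8 58.5 77.3]
tall [409, 248, 30, 27, 656] c [ 440.3 -443.6] sz [80.8 80. ] a 2.4 z [31.7 58.  62.7]
tall [468, 336, 77, 8, 486] c [ 205.9 -695.2] sz [218.1  11.8] a 90.0 z [25.1 72.  81.1]
```

View pics/crop1.png

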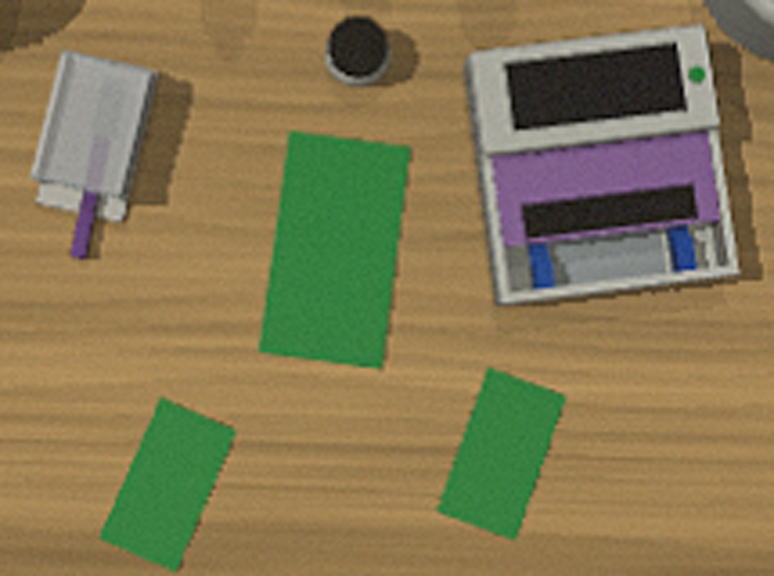

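Crop confirms: mat is the largest green one (crop 335,250), case cover about half shut with the narrow-notch holder right and the wide one left, handle sticking out of the tunnel at (83,225). Next, model-based fits in both cameras.

```bash
cat >> h.py <<'E'
from scipy.optimize import minimize
def proj(name,P):
    m=cams.camera_model(name); T=np.linalg.inv(np.array(m['cam_to_world']))
    return cv2.projectPoints(np.asarray(P,float).reshape(-1,1,3),cv2.Rodrigues(T[:3,:3])[0],T[:3,3],np.array(m['K']),np.array([m['k1'],0,0,0.]))[0][:,0]
def box(x0,x1,y0,y1,z0,z1): return np.array([[x,y,z] for x in(x0,x1) for y in(y0,y1) for z in(z0,z1)],float)
def place(B,p,z=0):
    c,s=np.cos(p[2]),np.sin(p[2]); return np.c_[B[:,0]*c-B[:,1]*s+p[0],B[:,0]*s+B[:,1]*c+p[1],B[:,2]+z]
def sil(name,boxes,p,z,S=4):
    m=np.zeros((420*S,560*S),np.uint8)
    for B in boxes:
        q=(proj(name,place(B,p,z))+.5)*S-.5
        cv2.fillConvexPoly(m,np.round(cv2.convexHull(q.astype(np.float32))*16).astype(np.int32),255,shift=4)
    return cv2.resize(m,(560,420),interpolation=cv2.INTER_AREA)/255.
def fit(name,mask,boxes,p0,z):
    f=lambda p:np.abs(sil(name,boxes,[p[0],p[1],p[2]/100],z)-mask).sum()
    best=None
    p=np.array([p0[0],p0[1],p0[2]*100])
    for k in (15,6,2,1):
        r=minimize(f,p,method='Nelder-Mead',options=dict(initial_simplex=np.vstack([p,p+[k,0,0],p+[0,k,0],p+[0,0,k]]),xatol=.02,fatol=.02)); p=r.x
    return np.array([p[0],p[1],p[2]/100]),r.fun,mask.sum()
def comp(mask,uv=None):
    k,l,st,_=cv2.connectedComponentsWithStats(mask.astype(np.uint8))
    return l==(l[uv[1],uv[0]] if uv else 1+st[1:,4].argmax())
def colors(im):
    h=cv2.cvtColor(im,cv2.COLOR_RGB2HSV).astype(float); H,S,V=h[...,0],h[...,1],h[...,2]
    return (abs(H-60)<15)&(S>120),(H>125)&(H<155)&(S>60),(H>100)&(H<122)&(S>120)&(V>60)
E
cat > f1.py <<'E'
from h import *
Z0=6.5
for n in('top','side'):
    im,d=load(n); W=world(n,d).reshape(420,560,3); g,pu,bl=colors(im); x,y,z=W[...,0],W[...,1],W[...,2]
    near=lambda cx,cy,r:(np.hypot(x-cx,y-cy)<r)
    m=comp(g&near(532,11,130)); print(n,'mat',fit(n,m,[box(-100,100,-55,55,0,3)],[532,11,-.1],0))
    m=comp((z>27)&(z<85)&near(595,-215,170)); print(n,'case',fit(n,m,[box(-105,21,-103,103,27-Z0,45),box(21,112,-103,103,27-Z0,62.5)],[595,-215,.14],Z0))
    zz=z[comp((z>60)&(z<80)&near(595,-215,170))]; print('hood z',np.median(zz), 'mat z',np.median(z[comp(g&near(532,11,130))]))
    m=comp((z>30)&(z<60)&near(620,220,110)); print(n,'tun',fit(n,m,[box(-32,83,-38,38,30,50)],[610,220,-.2],0))
    m=comp(pu&near(525,210,80)); P=W[m]; print(n,'handle',np.round(P[:,:2].min(0)),P[:,:2].max(0))
    q=np.argwhere(m)[:,::-1]; print(q.min(0),q.max(0))
    for b in(-270,-170): 
        mm=bl&near(530,b,60); print('blue',np.round(np.median(W[mm],0),1),mm.sum())
E
python3 f1.py
```

```text
top mat (array([ 5.31531408e+02,  1.06122256e+01, -1.06563697e-01]), np.float64(88.25882352941176), np.int64(2080))
top case (array([ 6.04513622e+02, -2.19329396e+02,  1.49823656e-01]), np.float64(759.0039215686274), np.int64(4069))
hood z 69.28585746250269 mat z 2.657854188532724
top tun (array([ 6.08190960e+02,  2.30362011e+02, -1.86864041e-01]), np.float64(62.219607843137254), np.int64(977))
top handle [517. 225.] [574.70403763 242.40480371]
[205 213] [211 231]
blue [ 535.6 -289.5   40.8] 66
blue [ 516.8 -167.7   39. ] 62
side mat (array([ 5.32128918e+02,  8.77974044e+00, -1.04496609e-01]), np.float64(135.08627450980393), np.int64(2139))
side case (array([ 6.01725830e+02, -2.17956656e+02,  1.53877270e-01]), np.float64(387.59215686274507), np.int64(3422))
hood z 69.65822678406215 mat z 3.064927139938959
side tun (array([ 6.08990640e+02,  2.31021036e+02, -1.94038705e-01]), np.float64(138.35686274509803), np.int64(1557))
side handle [517. 217.] [586.58416595 246.89112829]
[239 292] [266 307]
blue [ 536.4 -286.1   33.5] 77
blue [ 515.8 -168.    39.8] 43
```

```bash
cat > f2.py <<'E'
from h import *
import sys
Z0=6.9
def plane(name,uv,zp):
    m=cams.camera_model(name);T=np.array(m['cam_to_world'])
    p=cv2.undistortPoints(np.array(uv,float).reshape(-1,1,2),np.array(m['K']),np.array([m['k1'],0,0,0.]))[:,0]
    r=np.c_[p,np.ones(len(p))]@T[:3,:3].T; t=(zp-T[2,3])/r[:,2]; return T[:3,3]+r*t[:,None]
for n in('top','side'):
    im,d=load(n); W=world(n,d).reshape(420,560,3); g,pu,bl=colors(im); x,y,z=W[...,0],W[...,1],W[...,2]
    m=comp((z>27)&(z<85)&(np.hypot(x-595,y+215)<170)).astype(np.uint8)
    c=cv2.findContours(m,cv2.RETR_EXTERNAL,cv2.CHAIN_APPROX_NONE)[0][0]; cv2.drawContours(m,[c],-1,1,-1)
    p=fit(n,m,[box(-105,21,-103,103,27-Z0,45),box(21,112,-103,103,27-Z0,62.5)],[603,-218,.15],Z0); print(n,'case',np.round(p[0],3),p[1:])
    # cover purple front edge: lavender and dark strip in case frame
    P=W[comp(pu&(np.hypot(x-595,y+215)<170))][:,:2]-p[0][:2]; a=p[0][2]; X=P@[np.cos(a),np.sin(a)]; print('cover x',np.percentile(X,[.5,2,98]))
    mm=bl&(np.hypot(x-525,y+230)<110); P=W[mm]-np.r_[p[0][:2],Z0]; Y=P[:,:2]@[-np.sin(a),np.cos(a)]; X=P[:,:2]@[np.cos(a),np.sin(a)]
    for s in(1,-1): q=Y*s>0; print('holder y',np.percentile(Y[q],[3,50,97]),'x',np.percentile(X[q],[3,97]))
    m=comp(pu&(np.hypot(x-525,y-210)<80)&(x<560)); uv=np.argwhere(m)[:,::-1]
    for zp in (16,) : 
        P=plane(n,uv,zp)[:,:2]; c=P.mean(0); w,v=np.linalg.eigh(np.cov((P-c).T)); v=v[:,1]*np.sign(v[0,1]); t=(P-c)@v; print('handle c',np.round(c,1),'yaw',np.arctan2(v[1],v[0]),'end',np.round(c+v*t.min(),1),'far',np.round(c+v*t.max(),1))
    r=fit(n,m,[box(-82.5,-82.5+(t.max()-t.min()),-7,7,0,10)],[*(c+v*(t.min()+82.5)),np.arctan2(v[1],v[0])],6);print(' fit origin',np.round(r[0],3),r[1:])
E
python3 f2.py
```

```text
Traceback (most recent call last):
  File "f2.py", line 12, in <module>
    p=fit(n,m,[box(-105,21,-103,103,27-Z0,45),box(21,112,-103,103,27-Z0,62.5)],[603,-218,.15],Z0); print(n,'case',np.round(p[0],3),p[1:])
  File "h.py", line 33, in fit
    r=minimize(f,p,method='Nelder-Mead',options=dict(initial_simplex=np.vstack([p,p+[k,0,0],p+[0,k,0],p+[0,0,k]]),xatol=.02,fatol=.02)); p=r.x
  File "h.py", line 29, in <lambda>
    f=lambda p:np.abs(sil(name,boxes,[p[0],p[1],p[2]/100],z)-mask).sum()
                      ~~~^^^^^^^^^^^^^^^^^^^^^^^^^^^^^^^^^^^
  File "h.py", line 25, in sil
    q=(proj(name,place(B,p,z))+.5)*S-.5
       ~~~~^^^^^^^^^^^^^^^^^^^
  File "h.py", line 17, in proj
    m=cams.camera_model(name); T=np.linalg.inv(np.array(m['cam_to_world']))
ValueError: time passes only in moves, steps and waits
```

```bash
sed -i 's/^def grab/import functools\n@functools.cache\ndef cm(n): return cams.camera_model(n)\ndef grab/; s/m=cams.camera_model(name)/m=cm(name)/' h.py f2.py; python3 f2.py
```

```text
top case [ 6.04341e+02 -2.19320e+02  1.51000e-01] (np.float64(118.92156862745098), np.uint64(4712))
cover x [-56.54522061 -55.60243893  19.09016807]
holder y [56.78375601 63.70288706 69.56576399] x [-94.69498376 -59.23182385]
holder y [-67.14644728 -59.81618287 -52.22200051] x [-94.48434381 -59.58029653]
handle c [538.1 234.2] yaw -0.14063667577701092 end [517.2 237.1] far [559.2 231.2]
 fit origin [ 5.99109e+02  2.26435e+02 -1.46000e-01] (np.float64(16.88627450980392), np.int64(55))
side case [ 6.01682e+02 -2.17690e+02  1.55000e-01] (np.float64(96.61176470588235), np.uint64(3717))
cover x [-56.53550866 -55.39161518  21.49123918]
holder y [41.16751222 62.43748815 69.99615607] x [-89.90511354 -58.99693073]
holder y [-68.96005565 -56.89962832 -51.12559014] x [-89.16111532 -57.38022211]
handle c [538.1 236.9] yaw -0.17710061645487243 end [516.1 240.8] far [559.6 233. ]
 fit origin [ 5.99173e+02  2.25278e+02 -1.33000e-01] (np.float64(47.627450980392155), np.int64(98))
```

>>> {"name": "step_arm", "arguments": {
  "moves": [
    [[1, 1, -0.6, 0, 0, 0, 0], [1, 1, -0.6, 0, 0, 0, 0], [1, 1, -0.6, 0, 0, 0, 0], [1, 1, -0.6, 0, 0, 0, 0]]
  ],
  "squeeze": 60
}}

```text
time: 0.5
position: [235.0, -548.9, 230.8]
ee_rot: [-0.001, 0.993, 0.118, 0.001]
contact_force: [0.3, -1.1, -0.1]
opening: 28.3
grasp_force: 0.0
```

>>> {"name": "step_arm", "arguments": {
  "moves": [
    [[1, 1, -0.6, 0, 0, 0, 0], [1, 1, -0.6, 0, 0, 0, 0], [1, 1, -0.6, 0, 0, 0, 0], [1, 1, -0.6, 0, 0, 0, 0]]
  ]
}}

```text
time: 0.9
position: [316.7, -469.5, 231.1]
ee_rot: [-0.0, 0.993, 0.116, 0.0]
contact_force: [-0.9, -1.1, 0.1]
opening: 0.1
grasp_force: 0.0
```

>>> {"name": "step_arm", "arguments": {
  "moves": [
    [[1, 1, -0.6, 0, 0, 0, 0], [1, 1, -0.6, 0, 0, 0, 0], [1, 1, -0.6, 0, 0, 0, 0], [1, 1, -0.6, 0, 0, 0, 0]]
  ]
}}

```text
time: 1.3
position: [399.6, -389.7, 231.2]
ee_rot: [0.0, 0.993, 0.115, 0.0]
contact_force: [-0.5, -0.3, 0.1]
opening: 0.0
grasp_force: 0.0
```

>>> {"name": "step_arm", "arguments": {
  "moves": [
    [[1, 1, -0.6, 0.5, 0, 0, 0], [1, 1, -0.6, 0.5, 0, 0, 0], [1, 1, -0.6, 0.5, 0, 0, 0], [1, 1, -0.6, 0.5, 0, 0, 0]]
  ]
}}

```text
time: 1.7
position: [482.3, -307.7, 178.9]
ee_rot: [-0.001, 0.993, 0.115, -0.001]
contact_force: [-0.3, 1.1, 0.1]
opening: 0.0
grasp_force: 0.0
```

>>> {"name": "step_arm", "arguments": {
  "moves": [
    [[1, 0.97, -0.62, 0.6, 0, 0, 0.024], [1, 0.97, -0.62, 1, 0, 0, 0.024], [1, 0.97, -0.62, 1, 0, 0, 0.024], [1, 0.97, -0.62, 1, 0, 0, 0.024], [1, 0.97, -0.62, 1, 0, 0, 0.024], [1, 0.97, -0.62, 1, 0, 0, 0.024]]
  ]
}}

```text
time: 2.3
position: [561.7, -231.8, 82.1]
ee_rot: [0.002, 0.997, 0.073, -0.0]
contact_force: [-0.9, 0.4, -0.1]
opening: -0.2
grasp_force: 0.0
```

Run:
```python
from h import *
im,d=grab('side'); c=cv2.resize(im[80:260,200:380],None,fx=3.3,fy=3.3,interpolation=cv2.INTER_CUBIC); cv2.imwrite('pics/press.png',c[:,:,::-1])
s=status.state(); print(s['position'],s['ee_rot'],s['contact_force'],s['joint_positions'])
```

```text
[ 562.04751924 -231.76410692   82.7296603 ] [1.83565179e-03 9.97304141e-01 7.33539046e-02 5.34108486e-04] [-0.20544981 -0.23451403  0.29662125] [ 0.50317748  0.48333896 -0.22415154  1.80463989  0.13995581  0.86645687
 -1.2106918 ]
```

View pics/press.png

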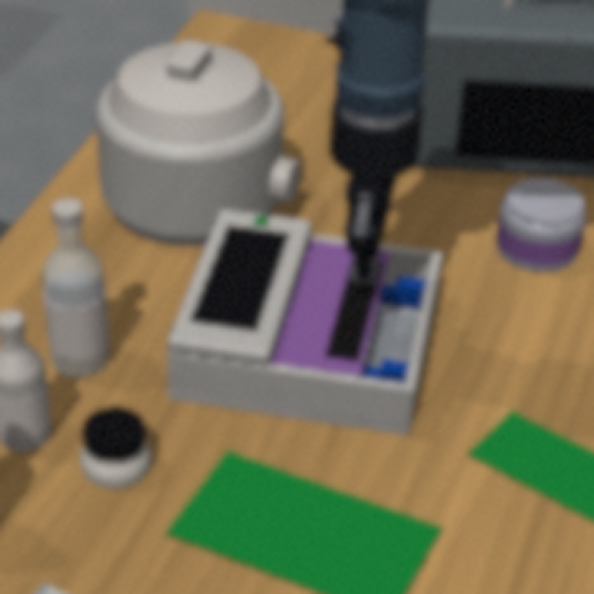

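>>> {"name": "step_arm", "arguments": {
  "moves": [
    [[1, 0, 0, 0.15, 0, 0, 0], [1, 0, 0, 0.25, 0, 0, 0], [1, 0, 0, 0.29, 0, 0, 0], [1, 0, 0, 0.29, 0, 0, 0], [1, 0, 0, 0.3, 0, 0, 0], [1, 0, 0, 0.3, 0, 0, 0]]
  ]
}}

```text
time: 2.95
position: [562.6, -227.1, 51.5]
ee_rot: [0.0, 0.997, 0.076, -0.0]
contact_force: [-2.1, -1.1, 1.9]
opening: -0.5
grasp_force: 1.1
```

>>> {"name": "step_arm", "arguments": {
  "moves": [
    [[1, 0, 0, 0.01, 0, 0, 0], [1, 0, 0, 0.01, 0, 0, 0], [1, 0, 0, 0.01, 0, 0, 0]]
  ]
}}

```text
time: 3.25
position: [563.0, -227.0, 50.9]
ee_rot: [0.0, 0.997, 0.076, 0.0]
contact_force: [-2.1, -0.4, 5.3]
opening: 0.1
grasp_force: 2.4
```

>>> {"name": "step_arm", "arguments": {
  "moves": [
    [[1, 0, 0, 0.01, 0, 0, 0], [1, 0, 0, 0.01, 0, 0, 0], [1, 0, 0, 0.01, 0, 0, 0]]
  ]
}}

```text
time: 3.55
position: [563.7, -226.9, 50.5]
ee_rot: [0.0, 0.997, 0.076, 0.001]
contact_force: [-0.8, -1.5, 6.6]
opening: -0.0
grasp_force: 3.5
```

>>> {"name": "step_arm", "arguments": {
  "moves": [
    [[1, 0, 0, 0.01, 0, 0, 0], [1, 0, 0, 0.02, 0, 0, 0], [1, 0.02, 0, 0.02, 0, 0, 0], [1, 0.05, 0, 0.02, 0, 0, 0], [1, 0.08, 0, 0.02, 0, 0, 0], [1, 0.11, 0, 0.02, 0, 0, 0], [1, 0.14, 0, 0.02, 0, 0, 0], [1, 0.17, 0, 0.02, 0, 0, 0], [1, 0.2, 0, 0.02, 0, 0, 0]]
  ]
}}

```text
time: 4.45
position: [584.7, -223.7, 49.7]
ee_rot: [0.001, 0.997, 0.076, 0.002]
contact_force: [-1.9, -0.6, 10.4]
opening: 0.0
grasp_force: 5.2
```

>>> {"name": "step_arm", "arguments": {
  "moves": [
    [[1, 0.03, 0, 0, 0, 0, 0], [1, 0.06, 0, 0, 0, 0, 0], [1, 0.09, 0, 0, 0, 0, 0], [1, 0.12, 0, 0, 0, 0, 0], [1, 0.15, 0, 0, 0, 0, 0], [1, 0.18, 0, 0, 0, 0, 0], [1, 0.21, 0, 0, 0, 0, 0], [1, 0.23, 0, 0, 0, 0, 0], [1, 0.23, 0, 0, 0, 0, 0]]
  ]
}}

```text
time: 5.35
position: [601.7, -221.3, 48.6]
ee_rot: [0.0, 0.997, 0.076, -0.004]
contact_force: [-10.5, 0.3, 14.9]
opening: 0.0
grasp_force: 7.7
```

```bash
cat > cov.py <<'E'
from h import *
for n in('top','side'):
    im,d=grab(n); W=world(n,d).reshape(420,560,3); g,pu,bl=colors(im)
    a=.153; P=W[comp(pu&(np.hypot(W[...,0]-595,W[...,1]+215)<150)&(abs(W[...,2]-52)<9))][:,:2]-[603,-218.5]
    print(n,'cover front x (back -19, shut -97)',np.percentile(P@[np.cos(a),np.sin(a)],[.5,2]).round(1))
E
python3 cov.py
```

```text
top cover front x (back -19, shut -97) [-17.  -16.8]
side cover front x (back -19, shut -97) [-20.  -19.6]
```

>>> {"name": "step_arm", "arguments": {
  "moves": [
    [[1, 0, 0, -0.4, 0, 0, 0], [1, 0, 0, -0.8, 0, 0, 0], [1, 0, -0.5, -1, 0, 0, 0], [1, 0, -1, -1, 0, 0, 0], [1, 0, -1, -1, 0, 0, 0]]
  ]
}}

```text
time: 5.95
position: [591.2, -109.8, 148.5]
ee_rot: [-0.003, 0.997, 0.083, 0.002]
contact_force: [0.8, 0.4, -0.1]
opening: 0.4
grasp_force: 0.0
```

>>> {"name": "step_arm", "arguments": {
  "moves": [
    [[-0.2, 0, -0.5, 0, 0, 0, 0], [-0.2, 0, -1, 0, 0, 0, 0], [-0.2, 0, -1, 0, 0, 0, 0]]
  ]
}}

```text
time: 6.25
position: [573.8, -10.1, 147.1]
ee_rot: [-0.004, 0.996, 0.084, 0.0]
contact_force: [0.8, 1.1, 0.0]
opening: 43.5
grasp_force: 0.0
```

>>> {"name": "step_arm", "arguments": {
  "moves": [
    [[-0.2, 0, -0.5, 0, 0, 0, 0], [-0.2, 0, -1, 0, 0, 0, 0], [-0.2, 0, -1, 0, 0, 0, 0]]
  ]
}}

```text
time: 6.55
position: [557.7, 88.4, 147.4]
ee_rot: [-0.004, 0.996, 0.084, 0.0]
contact_force: [0.1, 0.4, 0.5]
opening: 51.3
grasp_force: 0.0
```

>>> {"name": "step_arm", "arguments": {
  "moves": [
    [[-0.2, 0, -0.5, 0, 0, 0, 0], [-0.2, 0, -1, 0, 0, 0, 0], [-0.2, 0, -1, 0, 0, 0, 0]]
  ]
}}

```text
time: 6.85
position: [541.6, 187.2, 147.7]
ee_rot: [-0.004, 0.996, 0.084, 0.0]
contact_force: [0.6, 0.4, 1.0]
opening: 51.1
grasp_force: 0.0
```

>>> {"name": "step_arm", "arguments": {
  "moves": [
    [[-0.2, 0, -0.5, 0.3, 0, 0, 0.04], [-0.2, 0, -0.62, 0.6, 0, 0, 0.09], [-0.2, 0, -0.62, 0.7, 0, 0, 0.099], [-0.2, 0, -0.62, 0.7, 0, 0, 0.099], [-0.2, 0, -0.62, 0.7, 0, 0, 0.099], [-0.2, 0, -0.62, 0.7, 0, 0, 0.099], [-0.2, 0, -0.62, 0.7, 0, 0, 0.099]]
  ]
}}

```text
time: 7.55
position: [536.5, 236.0, 78.6]
ee_rot: [-0.001, 0.997, -0.08, 0.001]
contact_force: [-0.3, -0.2, -0.0]
opening: 51.2
grasp_force: 0.0
```

>>> {"name": "step_arm", "arguments": {
  "moves": [
    [[-0.2, -0.06, 0, 0.3, 0, 0, 0], [-0.2, -0.06, 0, 0.6, 0, 0, 0], [-0.2, -0.06, 0, 0.73, 0, 0, 0], [-0.2, -0.06, 0, 0.735, 0, 0, 0], [-0.2, -0.06, 0, 0.735, 0, 0, 0], [-0.2, -0.06, 0, 0.735, 0, 0, 0]]
  ]
}}

```text
time: 8.15
position: [530.8, 238.1, 5.5]
ee_rot: [-0.001, 0.997, -0.079, 0.001]
contact_force: [-0.6, -0.2, -0.6]
opening: 51.4
grasp_force: 0.0
```

>>> {"name": "step_arm", "arguments": {
  "moves": [
    [[1, 0, 0, 0, 0, 0, 0], [1, 0, 0, 0, 0, 0, 0], [1, 0, 0, 0, 0, 0, 0], [1, 0, 0, 0, 0, 0, 0], [1, 0, 0, 0, 0, 0, 0], [1, 0, 0, 0, 0, 0, 0]]
  ],
  "squeeze": 60
}}

```text
time: 8.75
position: [529.7, 237.6, 4.6]
ee_rot: [-0.0, 0.997, -0.079, 0.001]
contact_force: [-2.0, -0.3, 5.9]
opening: 12.1
grasp_force: 60.1
```

>>> {"name": "step_arm", "arguments": {
  "moves": [
    [[1, 0, 0, -0.02, 0, 0, 0], [1, 0, 0, -0.02, 0, 0, 0], [1, -0.1, 0, -0.02, 0, 0, 0], [1, -0.25, 0, -0.02, 0, 0, 0], [1, -0.4, 0, -0.02, 0, 0, 0], [1, -0.55, 0, -0.02, 0, 0, 0], [1, -0.7, 0, -0.02, 0, 0, 0], [1, -0.85, 0, -0.02, 0, 0, 0], [1, -1, 0, -0.02, 0, 0, 0], [1, -1, 0, -0.02, 0, 0, 0]]
  ]
}}

```text
time: 9.75
position: [427.1, 253.7, 5.5]
ee_rot: [0.001, 0.997, -0.077, -0.001]
contact_force: [-1.5, 0.3, -0.6]
opening: 12.3
grasp_force: 59.4
```

>>> {"name": "step_arm", "arguments": {
  "moves": [
    [[1, -0.1, 0, 0, 0, 0, 0], [1, -0.2, 0, 0, 0, 0, 0], [1, -0.3, 0, 0, 0, 0, 0], [1, -0.35, 0, 0, 0, 0, 0], [1, -0.35, 0, 0, 0, 0, 0]]
  ]
}}

```text
time: 10.25
position: [394.7, 258.8, 5.7]
ee_rot: [0.0, 0.997, -0.079, -0.0]
contact_force: [-0.5, 0.4, -0.4]
opening: 12.6
grasp_force: 59.4
```

Run:
```python
from h import *
a,d=grab('top'); b,d=grab('side'); c=np.hstack([cv2.resize(a[180:310,160:320],None,fx=2.45,fy=2.45,interpolation=cv2.INTER_CUBIC),cv2.resize(b[240:370,180:340],None,fx=2.45,fy=2.45,interpolation=cv2.INTER_CUBIC)]); cv2.imwrite('pics/draw.png',c[:,:,::-1])
```

```text
(no output)
```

View pics/draw.png

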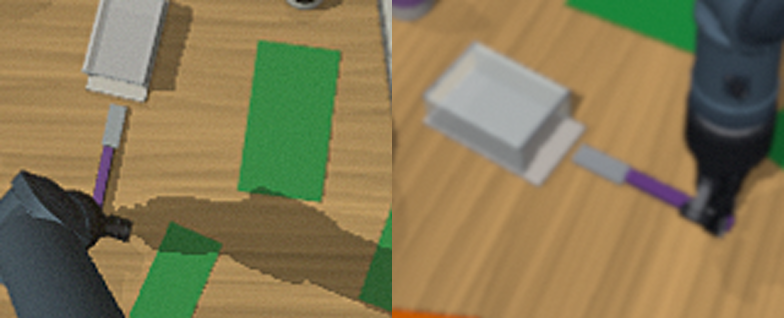

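>>> {"name": "step_arm", "arguments": {
  "moves": [
    [[1, 0, 0, -0.2, 0, 0, 0], [1, 0, 0, -0.4, 0, 0, 0], [1, 0.2, 0.3, -0.4, 0, 0, 0], [1, 0.4, 0.6, -0.4, 0, 0, 0], [1, 0.6, 1, -0.4, 0, 0, 0], [1, 0.6, 1, -0.4, 0, 0, 0]]
  ]
}}

```text
time: 10.95
position: [441.9, 142.5, 45.6]
ee_rot: [0.002, 0.996, -0.085, 0.0]
contact_force: [0.6, 0.3, -0.0]
opening: 12.2
grasp_force: 59.4
```

>>> {"name": "step_arm", "arguments": {
  "moves": [
    [[1, 0.1, 0.3, 0, 0, 0, 0], [1, 0.2, 0.6, 0, 0, 0, 0], [1, 0.38, 1, 0, 0, 0, 0], [1, 0.38, 1, 0, 0, 0, 0], [1, 0.38, 1, 0, 0, 0, 0]]
  ]
}}

```text
time: 11.45
position: [461.7, 44.1, 45.8]
ee_rot: [0.0, 0.997, -0.081, 0.0]
contact_force: [0.7, -0.8, -0.9]
opening: 12.2
grasp_force: 59.4
```

>>> {"name": "step_arm", "arguments": {
  "moves": [
    [[1, 0, 0.25, 0.1, 0, 0, 0], [1, 0, 0.25, 0.25, 0, 0, 0], [1, 0, 0.25, 0.35, 0, 0, 0], [1, 0, 0.25, 0.4, 0, 0, 0], [1, 0, 0.25, 0.41, 0, 0, 0], [1, 0, 0.25, 0.41, 0, 0, 0], [1, 0, 0.25, 0.41, 0, 0, 0]]
  ]
}}

```text
time: 12.15
position: [457.7, 21.7, 5.2]
ee_rot: [-0.0, 0.997, -0.079, 0.001]
contact_force: [-0.6, -0.4, -0.6]
opening: 11.9
grasp_force: 59.4
```

>>> {"name": "step_arm", "arguments": {
  "moves": [
    [[1, 0, 0, 0.02, 0, 0, 0], [1, 0, 0, 0.02, 0, 0, 0], [0.2, 0, 0, 0.02, 0, 0, 0], [-0.2, 0, 0, 0.02, 0, 0, 0], [-0.2, 0, 0, 0.02, 0, 0, 0], [-0.2, 0, 0, 0.02, 0, 0, 0], [-0.2, 0, 0, -0.3, 0, 0, 0], [-0.2, 0, 0, -0.7, 0, 0, 0], [-0.2, -0.4, 0, -1, 0, 0, 0], [-0.2, -0.4, 0, -1, 0, 0, 0], [-0.2, -0.4, 0, -1, 0, 0, 0]]
  ]
}}

```text
time: 13.25
position: [417.7, 27.2, 105.7]
ee_rot: [0.0, 0.997, -0.079, 0.001]
contact_force: [-0.1, -0.7, -0.0]
opening: 51.3
grasp_force: 0.0
```

```bash
cat > spat.py <<'E'
from h import *
a,_=grab('top'); b,_=grab('side')
S=[box(-82.5,27.5,-7,7,0,10)]
for n,cr in(('top',(slice(160,320),slice(200,400))),('side',(slice(170,320),slice(220,400)))):
    im,d=load(n); W=world(n,d).reshape(420,560,3); g,pu,bl=colors(im)
    m=comp(pu&(np.hypot(W[...,0]-525,W[...,1]-10)<140)); P=W[m]; print(n,m.sum(),np.round(P.min(0)),np.round(P.max(0)))
    r=fit(n,m,S,[525,10,-.16],3); print(n,np.round(r[0],3),r[1:])
c=np.hstack([cv2.resize(a[190:290,210:310],(390,390),interpolation=cv2.INTER_CUBIC),cv2.resize(b[190:290,240:340],(390,390),interpolation=cv2.INTER_CUBIC)]); cv2.imwrite('pics/mat.png',c[:,:,::-1])
E
python3 spat.py
```

```text
top 99 [435.  -6.   3.] [ 552.   24. 1299.]
top [ 5.3407e+02  8.8910e+00 -1.6400e-01] (np.float64(66.01960784313725), np.int64(99))
side 155 [446.   1.   6.] [554.  32.  19.]
side [ 5.26106e+02  7.78100e+00 -2.37000e-01] (np.float64(108.90588235294118), np.int64(155))
```

View pics/mat.png

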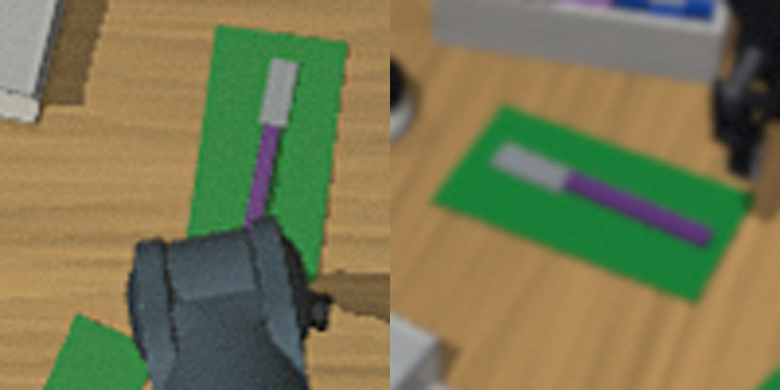

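```bash
cat > spat2.py <<'E'
from h import *
S=[box(-82.5,27.5,-7,7,0,10),box(27.5,82.5,-11,11,0,3)]
import sys
for n,lim in(('top',240),('side',420)):
    im,d=load(n); g,pu,bl=colors(im)
    inner=sil(n,[box(-97,97,-52,52,3,3)],[531.8,9.7,-.1055],0)>.99
    f=sil
    h=cv2.cvtColor(im,cv2.COLOR_RGB2HSV).astype(float)
    m=inner&~((abs(h[...,0]-60)<15)&(h[...,1]>110)); m[lim:]=0; m=comp(m)
    w=np.ones((420,560)); w[lim:]=0
    def c(p): return (w*abs(sil(n,S,[p[0],p[1],p[2]/100],3)-m)).sum()
    p=np.array([526,10,-16.])
    for k in(6,2,1):
        r=minimize(c,p,method='Nelder-Mead',options=dict(initial_simplex=np.vstack([p,p+[k,0,0],p+[0,k,0],p+[0,0,k]]),xatol=.02,fatol=.02)); p=r.x
    print(n,p.round(2),r.fun,m.sum())
E
python3 spat2.py
```

```text
top [526.13  10.67 -16.28] 23.19607843137255 227
side [527.07   9.13 -16.35] 40.356862745098034 398
```

>>> {"name": "step_arm", "arguments": {
  "moves": [
    [[-0.2, 0.5, 0, 0, 0, 0, 0.0016], [-0.2, 1, 0, 0, 0, 0, 0.0016], [-0.2, 1, 0, 0.3, 0, 0, 0.0016], [-0.2, 1, 0, 0.3, 0, 0, 0.0016]]
  ]
}}

```text
time: 13.75
position: [514.4, 10.8, 70.0]
ee_rot: [0.0, 0.997, -0.082, -0.005]
contact_force: [-2.7, 0.5, -0.4]
opening: 51.0
grasp_force: 0.0
```

>>> {"name": "step_arm", "arguments": {
  "moves": [
    [[-0.2, 0.15, 0, 0.25, 0, 0, 0], [-0.2, 0.15, 0, 0.5, 0, 0, 0], [-0.2, 0.15, 0, 0.65, 0, 0, 0], [-0.2, 0.15, 0, 0.71, 0, 0, 0], [-0.2, 0.15, 0, 0.71, 0, 0, 0], [-0.2, 0.15, 0, 0.71, 0, 0, 0]]
  ]
}}

```text
time: 14.35
position: [531.5, 9.3, 4.5]
ee_rot: [-0.0, 0.997, -0.082, 0.0]
contact_force: [0.2, 0.1, 0.0]
opening: 51.0
grasp_force: 0.0
```

>>> {"name": "step_arm", "arguments": {
  "moves": [
    [[1, 0, 0, 0, 0, 0, 0], [1, 0, 0, 0, 0, 0, 0], [1, 0, 0, 0, 0, 0, 0], [1, 0, 0, 0, 0, 0, 0], [1, 0, 0, 0, 0, 0, 0], [1, 0, 0, -0.2, 0, 0, 0], [1, 0, 0, -0.5, 0, 0, 0], [1, 0, 0, -0.8, 0, 0, 0], [1, 0, 0, -0.95, 0, 0, 0], [1, 0, 0, -0.95, 0, 0, 0], [1, 0, 0, -0.95, 0, 0, 0]]
  ],
  "squeeze": 60
}}

```text
time: 15.45
position: [530.5, 8.9, 98.1]
ee_rot: [0.0, 0.997, -0.082, -0.0]
contact_force: [-0.6, -0.2, -0.8]
opening: 11.9
grasp_force: 60.0
```

>>> {"name": "step_arm", "arguments": {
  "moves": [
    [[1, 0.1, 0.3, 0, 0, 0, 0], [1, 0.2, 0.6, 0, 0, 0, 0], [1, 0.25, 1, 0, 0, 0, 0], [1, 0.25, 1, 0, 0, 0, 0]]
  ]
}}

```text
time: 15.85
position: [536.9, -102.1, 96.3]
ee_rot: [0.002, 0.996, -0.087, -0.002]
contact_force: [-0.8, -0.6, -0.1]
opening: 11.4
grasp_force: 60.0
```

>>> {"name": "step_arm", "arguments": {
  "moves": [
    [[1, 0.1, 0.3, 0, 0, 0, 0], [1, 0.2, 0.6, 0, 0, 0, 0], [1, 0.25, 1, 0, 0, 0, 0], [1, 0.25, 1, 0, 0, 0, 0]]
  ]
}}

```text
time: 16.25
position: [545.0, -204.8, 96.6]
ee_rot: [0.002, 0.996, -0.087, -0.002]
contact_force: [-0.4, -0.8, -0.5]
opening: 11.8
grasp_force: 60.0
```

>>> {"name": "step_arm", "arguments": {
  "moves": [
    [[1, 0, 0.15, 0, 0, 0, -0.04], [1, 0, 0.26, 0, 0, 0, -0.08], [1, 0, 0.26, 0, 0, 0, -0.12], [1, 0, 0.26, 0, 0, 0, -0.16], [1, 0, 0.26, 0, 0, 0, -0.2], [1, 0, 0.26, 0, 0, 0, -0.24], [1, 0, 0.26, 0, 0, 0, -0.28], [1, 0, 0.26, 0, 0, 0, -0.32], [1, 0, 0.26, 0, 0, 0, -0.36], [1, 0, 0.26, 0, 0, 0, -0.4], [1, 0, 0.26, 0, 0, 0, -0.44], [1, 0, 0.26, 0, 0, 0, -0.48], [1, 0, 0.26, 0, 0, 0, -0.52], [1, 0, 0.26, 0, 0, 0, -0.56], [1, 0, 0.26, 0, 0, 0, -0.6], [1, 0, 0.26, 0, 0, 0, -0.6], [1, 0, 0.26, 0, 0, 0, -0.6], [1, 0, 0.26, 0, 0, 0, -0.6]]
  ]
}}

```text
time: 18.05
position: [543.2, -221.6, 98.0]
ee_rot: [-0.001, 0.653, 0.758, -0.0]
contact_force: [-0.2, -0.7, -0.4]
opening: 12.2
grasp_force: 60.0
```

>>> {"name": "step_arm", "arguments": {
  "moves": [
    [[1, 0, 0, 0.15, 0, 0, 0], [1, 0, 0, 0.3, 0, 0, 0], [1, 0, 0, 0.34, 0, 0, 0], [1, 0, 0, 0.34, 0, 0, 0], [1, 0, 0, 0.34, 0, 0, 0]]
  ]
}}

```text
time: 18.55
position: [543.6, -221.8, 64.4]
ee_rot: [-0.0, 0.652, 0.758, 0.0]
contact_force: [-0.1, -1.0, -0.5]
opening: 12.1
grasp_force: 60.0
```

```bash
cat > rel.py <<'E'
from h import *
import sys
a,_=grab('top'); b,_=grab('side'); s=status.state(); print(s['position'],s['ee_rot'])
c=np.hstack([cv2.resize(a[180:260,310:400],None,fx=4.4,fy=4.4,interpolation=cv2.INTER_CUBIC),cv2.resize(b[130:210,250:340],None,fx=4.4,fy=4.4,interpolation=cv2.INTER_CUBIC)])
cv2.imwrite('pics/over.png',c[:,:,::-1])
E
python3 rel.py
```

```text
[ 544.259108   -222.07218263   65.25194301] [4.94103847e-04 6.51942673e-01 7.58268053e-01 2.56568507e-04]
```

View pics/over.png

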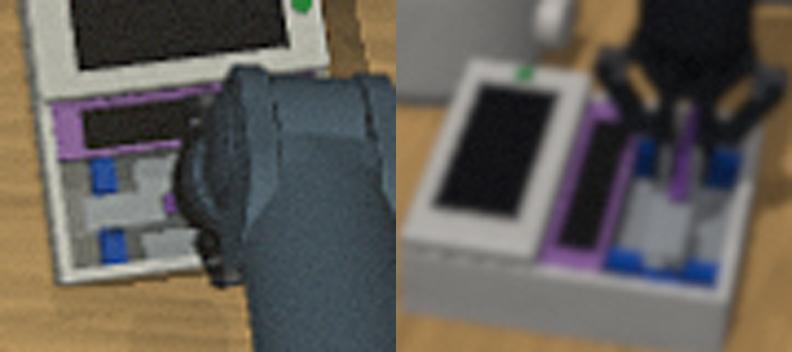

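Top: blue holder halves at crop (103,175)/(113,245) with the blade between them around row 210; side: handle hangs over the bay. I'll measure blade vs. notch.

Run:
```python
from h import *
im,d=load('top'); W=world('top',d).reshape(420,560,3); 
for c in (334,337,342,346):
    print(c,[(r,tuple(int(v) for v in im[r,c]),int(W[r,c,2])) for r in range(214,240)])
mid=np.array([544.26+.76,-222.07-4.94]);a=1.719
def ed(x,y,z,p=None,al=.153): 
    return proj('top',[[x,y,z]])[0]
for t in(45,62,80):
  for s in(11,-11):
    q=mid+t*np.array([np.cos(a),np.sin(a)])+s*np.array([np.sin(a),-np.cos(a)]); print('blade',t,s,proj('top',[[*q,66.5]])[0].round(1))
for cs in((604.3,-219.3,.151),(603,-218.5,.153)):
  for x in(-72,-44): print('notch',cs,x,[proj('top',place(np.array([[x,y,35.]]),cs,6.9))[0].round(1).tolist() for y in(54,70)])
```

```text
334 [(214, (149, 109, 152), 50), (215, (89, 81, 128), 41), (216, (29, 70, 133), 43), (217, (35, 76, 146), 42), (218, (48, 83, 150), 47), (219, (43, 77, 147), 39), (220, (44, 76, 145), 41), (221, (38, 73, 143), 40), (222, (41, 76, 148), 40), (223, (25, 49, 104), 30), (224, (121, 128, 133), 59), (225, (145, 151, 145), 63), (226, (147, 153, 148), 63), (227, (140, 144, 140), 65), (228, (140, 144, 141), 65), (229, (144, 152, 144), 67), (230, (150, 157, 150), 66), (231, (110, 122, 138), 66), (232, (49, 67, 98), 42), (233, (35, 65, 127), 43), (234, (40, 74, 136), 45), (235, (43, 75, 141), 43), (236, (39, 78, 147), 42), (237, (36, 77, 142), 43), (238, (39, 68, 132), 42), (239, (21, 56, 125), 41)]
337 [(214, (104, 77, 112), 48), (215, (67, 62, 66), 14), (216, (81, 85, 76), 14), (217, (89, 92, 85), 15), (218, (89, 91, 80), 19), (219, (91, 89, 81), 18), (220, (87, 82, 74), 15), (221, (92, 98, 97), 14), (222, (94, 101, 101), 15), (223, (98, 104, 95), 15), (224, (139, 143, 136), 64), (225, (146, 152, 147), 66), (226, (146, 151, 151), 69), (227, (137, 142, 140), 68), (228, (141, 147, 145), 67), (2
[... 1440 characters left out ...]
), 62), (230, (102, 106, 106), 18), (231, (78, 80, 80), 15), (232, (76, 79, 77), 15), (233, (128, 131, 130), 19), (234, (136, 142, 139), 17), (235, (130, 135, 132), 14), (236, (130, 131, 132), 14), (237, (130, 132, 132), 15), (238, (137, 144, 141), 17), (239, (178, 177, 166), 53)]
blade 45 11 [340.5 222.9]
blade 45 -11 [341.5 230.1]
blade 62 11 [335.  223.6]
blade 62 -11 [335.9 230.8]
blade 80 11 [329.1 224.3]
blade 80 -11 [330.1 231.5]
notch (604.3, -219.3, 0.151) -72 [[337.9, 231.4], [332.8, 232.0]]
notch (604.3, -219.3, 0.151) -44 [[336.7, 222.5], [331.6, 223.1]]
notch (603, -218.5, 0.153) -72 [[337.7, 231.8], [332.6, 232.5]]
notch (603, -218.5, 0.153) -44 [[336.5, 222.9], [331.4, 223.6]]
```

>>> {"name": "step_arm", "arguments": {
  "moves": [
    [[1, -0.01, 0.015, 0, 0, 0, 0], [1, -0.01, 0.015, 0.08, 0, 0, 0], [1, -0.01, 0.015, 0.14, 0, 0, 0], [1, -0.01, 0.015, 0.18, 0, 0, 0], [1, -0.01, 0.015, 0.22, 0, 0, 0], [1, -0.01, 0.015, 0.24, 0, 0, 0], [1, -0.01, 0.015, 0.24, 0, 0, 0]]
  ]
}}

```text
time: 19.35
position: [544.9, -222.6, 40.3]
ee_rot: [-0.0, 0.652, 0.758, -0.0]
contact_force: [-0.2, -0.5, -0.3]
opening: 11.9
grasp_force: 60.0
```

>>> {"name": "step_arm", "arguments": {
  "moves": [
    [[1, 0, 0, 0.02, 0, 0, 0], [1, 0, 0, 0.04, 0, 0, 0], [1, 0, 0, 0.06, 0, 0, 0], [1, 0, 0, 0.06, 0, 0, 0], [1, 0, 0, 0.06, 0, 0, 0]]
  ]
}}

```text
time: 19.85
position: [545.3, -222.8, 34.7]
ee_rot: [-0.0, 0.652, 0.758, -0.0]
contact_force: [-0.3, 0.4, -0.4]
opening: 11.8
grasp_force: 60.0
```

>>> {"name": "step_arm", "arguments": {
  "moves": [
    [[1, 0, 0, 0.01, 0, 0, 0], [1, 0, 0, 0.02, 0, 0, 0], [1, 0, 0, 0.02, 0, 0, 0], [1, 0, 0, 0.02, 0, 0, 0]]
  ]
}}

```text
time: 20.25
position: [545.5, -222.8, 33.0]
ee_rot: [0.0, 0.652, 0.758, 0.0]
contact_force: [-0.0, 0.0, 0.2]
opening: 11.9
grasp_force: 60.2
```

>>> {"name": "step_arm", "arguments": {
  "moves": [
    [[0.5, 0, 0, 0, 0, 0, 0], [0.25, 0, 0, 0, 0, 0, 0], [0.25, 0, 0, 0, 0, 0, 0], [0.25, 0, 0, 0, 0, 0, 0], [0.25, 0, 0, 0, 0, 0, 0], [0.25, 0, 0, 0, 0, 0, 0]]
  ]
}}

```text
time: 20.85
position: [545.3, -222.8, 32.8]
ee_rot: [0.0, 0.652, 0.758, 0.0]
contact_force: [-0.4, 0.0, 0.7]
opening: 31.8
grasp_force: 0.0
```

>>> {"name": "step_arm", "arguments": {
  "moves": [
    [[0.25, 0, 0, -0.1, 0, 0, 0], [0.25, 0, 0, -0.3, 0, 0, 0], [0.25, 0, 0, -0.6, 0, 0, 0], [0.25, 0, 0, -0.9, 0, 0, 0], [0.25, 0, 0, -1, 0, 0, 0]]
  ]
}}

```text
time: 21.35
position: [548.1, -223.3, 137.1]
ee_rot: [0.003, 0.652, 0.758, 0.001]
contact_force: [1.1, 0.4, 0.2]
opening: 31.9
grasp_force: 0.0
```

>>> {"name": "step_arm", "arguments": {
  "moves": [
    [[1, -0.04, 0.2, 0, 0, 0, 0.04], [1, -0.04, 0.54, 0, 0, 0, 0.08], [1, -0.04, 0.54, 0, 0, 0, 0.12], [1, -0.04, 0.54, 0, 0, 0, 0.16], [1, -0.04, 0.54, 0, 0, 0, 0.2], [1, -0.04, 0.54, 0, 0, 0, 0.24], [1, -0.04, 0.54, 0, 0, 0, 0.28], [1, -0.04, 0.54, 0, 0, 0, 0.32], [1, -0.04, 0.54, 0, 0, 0, 0.36], [1, -0.04, 0.54, 0, 0, 0, 0.4], [1, -0.04, 0.54, 0, 0, 0, 0.44], [1, -0.04, 0.54, 0, 0, 0, 0.48], [1, -0.04, 0.54, 0, 0, 0, 0.5], [1, -0.04, 0.54, 0, 0, 0, 0.5], [1, -0.04, 0.54, 0, 0, 0, 0.5], [1, -0.04, 0.54, 0, 0, 0, 0.5]]
  ]
}}

```text
time: 22.95
position: [599.1, -218.6, 132.6]
ee_rot: [-0.0, 0.997, 0.076, -0.0]
contact_force: [0.5, -0.3, -0.2]
opening: -0.4
grasp_force: 0.0
```

```bash
python3 rel.py
python3 - <<'E'
from h import *
im,d=load('side'); W=world('side',d).reshape(420,560,3); g,pu,bl=colors(im); a=.153
for n,cs in(('side',(601.7,-217.7)),('top',(604.3,-219.3))):
    im,d=load(n); W=world(n,d).reshape(420,560,3); g,pu,bl=colors(im)
    P=W-np.r_[cs,6.9]; X=P[...,0]*np.cos(a)+P[...,1]*np.sin(a); Y=-P[...,0]*np.sin(a)+P[...,1]*np.cos(a)
    m=pu&(X<-26)&(X>-95)&(abs(Y)<95)&(abs(P[...,2]-32)<14); print(n,m.sum(),np.percentile(X[m],[5,50,95]).round(1),np.percentile(Y[m],[2,98]).round(1),np.median(P[...,2][m]))
E
```

```text
[ 599.2321418  -218.65443147  132.7097211 ] [-8.34280382e-05  9.97148922e-01  7.54587339e-02 -2.36067636e-05]
side 101 [-63.9 -57.5 -51.5] [-80.8  26.5] 33.68086855085753
top 73 [-64.5 -58.9 -53.1] [-27.   26.7] 33.98300777656991
```

View pics/over.png

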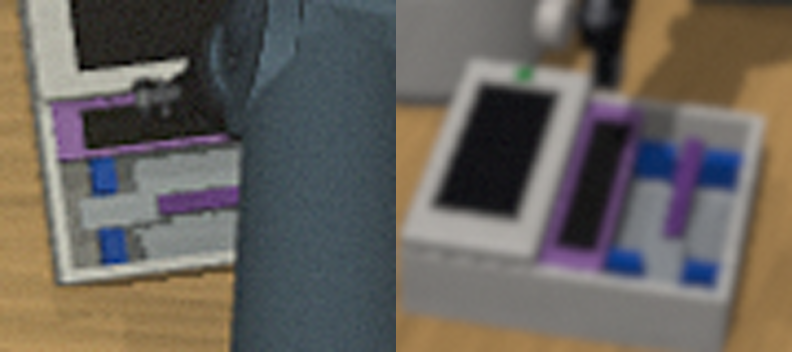

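The picture shows the spatula in both notches, blade left in the wide one (crop (105,210)), handle right, mid offset about 0. Now I'll press and close the cover.

>>> {"name": "step_arm", "arguments": {
  "moves": [
    [[1, 0, 0, 0.3, 0, 0, 0], [1, 0, 0, 0.6, 0, 0, 0], [1, 0, 0, 0.75, 0, 0, 0], [1, 0, 0, 0.79, 0, 0, 0], [1, 0, 0, 0.8, 0, 0, 0], [1, 0, 0, 0.8, 0, 0, 0], [1, 0, 0, 0.8, 0, 0, 0]]
  ]
}}

```text
time: 23.75
position: [600.9, -219.0, 54.5]
ee_rot: [0.001, 0.997, 0.075, 0.002]
contact_force: [-0.4, -0.1, 0.2]
opening: 0.2
grasp_force: 0.0
```

>>> {"name": "step_arm", "arguments": {
  "moves": [
    [[1, 0, 0, 0.01, 0, 0, 0], [1, 0, 0, 0.02, 0, 0, 0], [1, 0, 0, 0.03, 0, 0, 0], [1, 0, 0, 0.03, 0, 0, 0], [1, 0, 0, 0.03, 0, 0, 0]]
  ]
}}

```text
time: 24.25
position: [600.1, -218.8, 50.9]
ee_rot: [0.0, 0.997, 0.075, 0.001]
contact_force: [-0.7, 0.1, 4.2]
opening: -0.2
grasp_force: 2.5
```

>>> {"name": "step_arm", "arguments": {
  "moves": [
    [[1, 0, 0, 0.01, 0, 0, 0], [1, 0, 0, 0.02, 0, 0, 0], [1, 0, 0, 0.025, 0, 0, 0], [1, -0.02, 0, 0.025, 0, 0, 0], [1, -0.05, 0, 0.025, 0, 0, 0], [1, -0.08, 0, 0.025, 0, 0, 0], [1, -0.11, 0, 0.025, 0, 0, 0], [1, -0.14, 0, 0.025, 0, 0, 0], [1, -0.17, 0, 0.025, 0, 0, 0], [1, -0.2, 0, 0.025, 0, 0, 0], [1, -0.23, 0, 0.025, 0, 0, 0], [1, -0.26, 0, 0.025, 0, 0, 0], [1, -0.29, 0, 0.025, 0, 0, 0], [1, -0.32, 0, 0.025, 0, 0, 0], [1, -0.35, 0, 0.025, 0, 0, 0], [1, -0.38, 0, 0.025, 0, 0, 0]]
  ]
}}

```text
time: 25.85
position: [566.5, -224.0, 50.3]
ee_rot: [0.001, 0.997, 0.076, 0.005]
contact_force: [3.9, 0.7, 8.0]
opening: 0.3
grasp_force: 3.8
```

```bash
python3 cov.py
```

```text
top cover front x (back -19, shut -97) [-51.6 -50.7]
side cover front x (back -19, shut -97) [-57.  -54.6]
```

>>> {"name": "step_arm", "arguments": {
  "moves": [
    [[1, 0, 0, 0.01, 0, 0, 0], [1, -0.03, 0, 0.01, 0, 0, 0], [1, -0.06, 0, 0.01, 0, 0, 0], [1, -0.09, 0, 0.01, 0, 0, 0], [1, -0.12, 0, 0.01, 0, 0, 0], [1, -0.15, 0, 0.01, 0, 0, 0], [1, -0.18, 0, 0.01, 0, 0, 0], [1, -0.21, 0, 0.01, 0, 0, 0], [1, -0.24, 0, 0.01, 0, 0, 0], [1, -0.27, 0, 0.01, 0, 0, 0], [1, -0.3, 0, 0.01, 0, 0, 0], [1, -0.33, 0, 0.01, 0, 0, 0], [1, -0.36, 0, 0.01, 0, 0, 0], [1, -0.39, 0, 0.01, 0, 0, 0], [1, -0.42, 0, 0.01, 0, 0, 0], [1, -0.45, 0, 0.01, 0, 0, 0], [1, -0.47, 0, 0.01, 0, 0, 0], [1, -0.47, 0, 0.01, 0, 0, 0]]
  ]
}}

```text
time: 27.75
position: [522.7, -230.7, 50.2]
ee_rot: [0.001, 0.997, 0.076, 0.007]
contact_force: [5.3, 3.0, 9.3]
opening: -0.2
grasp_force: 4.1
```

```bash
python3 cov.py
```

```text
top cover front x (back -19, shut -97) [-93.6 -91.5]
side cover front x (back -19, shut -97) [-91.5 -88.8]
```

>>> {"name": "step_arm", "arguments": {
  "moves": [
    [[1, 0, 0, 0.01, 0, 0, 0], [1, -0.02, 0, 0.015, 0, 0, 0], [1, -0.04, 0, 0.015, 0, 0, 0], [1, -0.06, 0, 0.015, 0, 0, 0], [1, -0.07, 0, 0.015, 0, 0, 0], [1, -0.07, 0, 0.015, 0, 0, 0]]
  ]
}}

```text
time: 28.45
position: [518.3, -232.0, 49.8]
ee_rot: [0.002, 0.997, 0.076, 0.009]
contact_force: [6.4, 2.3, 10.2]
opening: 0.1
grasp_force: 5.2
```

```bash
python3 cov.py
```

```text
top cover front x (back -19, shut -97) [-93.  -84.7]
side cover front x (back -19, shut -97) [-91.8 -88.6]
```

>>> {"name": "step_arm", "arguments": {
  "moves": [
    [[1, 0, 0, -0.1, 0, 0, 0], [1, 0, 0, -0.5, 0, 0, 0], [1, 0, 0, -1, 0, 0, 0], [1, 0, -0.5, -1, 0, 0, 0], [1, 0, -1, -1, 0, 0, 0], [1, 0, -1, -1, 0, 0, 0]]
  ]
}}

```text
time: 29.15
position: [491.5, -125.0, 144.4]
ee_rot: [-0.002, 0.997, 0.081, -0.001]
contact_force: [0.6, 0.1, -0.2]
opening: 0.4
grasp_force: 0.0
```

>>> {"name": "step_arm", "arguments": {
  "moves": [
    [[1, -0.3, -0.5, -0.3, 0, 0, 0], [1, -0.3, -1, -0.3, 0, 0, 0], [1, -0.3, -1, -0.3, 0, 0, 0], [1, -0.3, -1, -0.3, 0, 0, 0]]
  ]
}}

```text
time: 29.55
position: [447.4, -37.0, 174.5]
ee_rot: [0.0, 0.997, 0.078, -0.001]
contact_force: [-0.1, 0.5, 0.8]
opening: -0.0
grasp_force: 0.0
```

```bash
python3 cov.py
python3 - <<'E'
from h import *
a,d=load('top'); b,_=load('side'); c=np.hstack([cv2.resize(a[160:260,305:400],None,fx=4.1,fy=4.1,interpolation=cv2.INTER_CUBIC),cv2.resize(b[130:230,245:340],None,fx=4.1,fy=4.1,interpolation=cv2.INTER_CUBIC)])
cv2.imwrite('pics/shut.png',c[:,:,::-1])
for n,cs in(('top',(604.3,-219.3,.151)),('side',(601.7,-217.7,.155))):
    im,_=load(n)
    for y in (-60,0,60):
        X=np.arange(-108,-84,1.5); q=proj(n,place(np.c_[X,X*0+y,X*0+45],cs,6.9)).astype(np.float32)
        v=cv2.remap(im,q[None,:,0],q[None,:,1],cv2.INTER_LINEAR)[0].astype(int); print(n,y,[(float(x),int(g-(r+b)//2)) for x,(r,g,b) in zip(X,v)])
E
```

```text
top cover front x (back -19, shut -97) [-94.3 -92.8]
side cover front x (back -19, shut -97) [-93.5 -91.1]
top -60 [(-108.0, 6), (-106.5, 6), (-105.0, 5), (-103.5, 6), (-102.0, 6), (-100.5, 6), (-99.0, 4), (-97.5, -9), (-96.0, -29), (-94.5, -33), (-93.0, -17), (-91.5, -2), (-90.0, 3), (-88.5, 4), (-87.0, 2), (-85.5, -2)]
top 0 [(-108.0, 4), (-106.5, 3), (-105.0, 5), (-103.5, 8), (-102.0, 9), (-100.5, 7), (-99.0, -1), (-97.5, -13), (-96.0, -24), (-94.5, -37), (-93.0, -30), (-91.5, -8), (-90.0, 2), (-88.5, 1), (-87.0, 1), (-85.5, 1)]
top 60 [(-108.0, 4), (-106.5, 4), (-105.0, 4), (-103.5, 6), (-102.0, 8), (-100.5, 6), (-99.0, 2), (-97.5, -10), (-96.0, -29), (-94.5, -29), (-93.0, -20), (-91.5, -11), (-90.0, -1), (-88.5, 2), (-87.0, 0), (-85.5, -2)]
side -60 [(-108.0, -2), (-106.5, -2), (-105.0, -1), (-103.5, -1), (-102.0, -1), (-100.5, -1), (-99.0, -1), (-97.5, -1), (-96.0, -1), (-94.5, -2), (-93.0, -4), (-91.5, -4), (-90.0, -3), (-88.5, -2), (-87.0, -3), (-85.5, -2)]
side 0 [(-108.0, 1), (-106.5, -1), (-105.0, -1), (-103.5, -2), (-102.0, -3), (-100.5, -3), (-99.0, -5), (-97.5, -10), (-96.0, -14), (-94.5, -17), (-93.0, -20), (-91.5, -22), (-90.0, -20), (-88.5, -16), (-87.0, -12), (-85.5, -8)]
side 60 [(-108.0, 0), (-106.5, 0), (-105.0, 0), (-103.5, 0), (-102.0, 0), (-100.5, 0), (-99.0, -2), (-97.5, -6), (-96.0, -10), (-94.5, -16), (-93.0, -20), (-91.5, -21), (-90.0, -20), (-88.5, -16), (-87.0, -11), (-85.5, -6)]
```

View pics/shut.png

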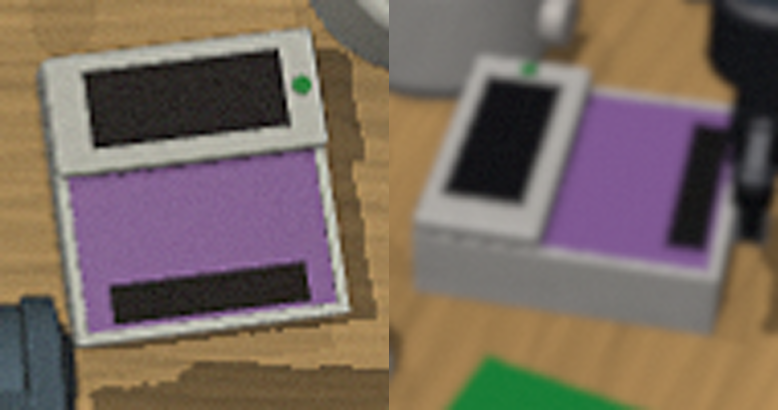

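The picture shows the cover reaching the front rim with no gap (edge at case x ≈ -97 mm), and the robot clear.

```bash
python3 -c "
from plant import arm
print(arm.job_done())"
```

```text
the job is handed in; nothing more can be done
None
```

I handed the job in at about 30 s: in the last pictures the spatula lies in both notches (blade in the wide one), the cover looks fully shut and the robot is clear, though I did not measure the bystanders at the end and no verdict came back.

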